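Press the two nylon inserts flush into the nest plate

TASK

Take the maple block off the nest plate and set it down on the open bench, clear of plate and tray. Fetch the long and the short narrow nylon inserts from the catch tray and press each one down into the pocket of its own length, against its stiff knock-out pad, until its top is flush with the plate. Leave the third, wider insert in the tray and do not knock or shift the other things.

Things in the scene. Friction and masses are not known exactly. Their poses are not given: they have to be found in the camera images.
- plate: Fixed dark steel nest plate on the bench, 152 (x) by 148 (y) by 44 mm high, with 3 mm high screw heads at its corners. Origin at the centre of its underside. Two rectangular pockets with sliding brass knock-out pads for floors run along its x axis: the long one centred at x = 0, y = +35 mm, the short one at x = 0, y = -35 mm; a 30 mm web lies between them.
- pocket_long (a point): Centre of the mouth of the long pocket (104 x 40 mm, x along it), level with the plate top. Its floor is a level brass knock-out pad that starts raised, 8 to 14 mm below the mouth, and stays where it is pushed: an insert set in the pocket stands on it 18 to 24 mm proud, until about 10 N on the middle of its top pushes both down to a hard stop, where the insert's top is level with the plate.
- pocket_short (a point): Centre of the mouth of the short pocket (76 x 40 mm, x along it), level with the plate top; knock-out pad and behaviour as in the long pocket.
- pad_long (a joint): knock-out pad in the long pocket, in m downward: at 0 its top is 6 mm below the mouth, at 0.026 it is fully down, 32 mm below the mouth (the inserts' height). It slides stiffly, without a spring.
- pad_short (a joint): knock-out pad in the short pocket, in m downward: at 0 its top is 6 mm below the mouth, at 0.026 it is fully down, 32 mm below the mouth (the inserts' height). It slides stiffly, without a spring.
- tray: Fixed low aluminium catch tray, 170 (x) by 296 (y) by 18 mm high outside, walls and floor 3 mm thick. Origin at the centre of its underside, on the bench. The three inserts lie flat in it side by side along its y axis, in any order, each lengthwise roughly along the tray's x.
- insert_long_centre (a point): Centre of the long white nylon insert, a block 100 (x) by 36 (y) by 32 mm high (z up), 0.15 kg, with two dark screw holes marked in its top, lower edges bevelled 3 mm; 4 mm shorter and narrower than the long pocket. Goes in either way round, right side up.
- insert_short_centre (a point): Centre of the short white nylon insert, 72 (x) by 36 (y) by 32 mm high, 0.11 kg; 4 mm shorter and narrower than the short pocket; otherwise like the long one.
- insert_wide_centre (a point): Centre of the wide white nylon insert, 86 (x) by 50 (y) by 32 mm high; too wide for both pockets, it stays in the tray.
- insert_long_top (a point): centre of the long insert's top face, 16 mm above its centre
- insert_short_top (a point): centre of the short insert's top face, 16 mm above its centre
- block_centre (a point): Centre of a plain maple block, 50 (x) by 70 (y) by 35 mm high, 0.15 kg, which at the start lies flat on the web of the nest plate, over the edges of both pockets. Open bench to set it on lies between plate and tray, around x = 0.47 to 0.55 m, y = 0 to 0.08 m from the robot's base; the bench's far edge is at x = 0.57 m or more there.
- jar: amber glass jar with black lid, 54 mm across, 76 mm high, standing on the bench near the plate; origin at the centre of its underside. Leave alone.
- mandrel: turned steel mandrel, 36 mm across, 85 mm high, standing on the bench near the plate; origin at the centre of its underside. Leave alone.
- bottle: slim blue oil bottle with needle cap, 33 mm across, 119 mm high, standing on the bench near the plate; origin at the centre of its underside. Leave alone.

How it is judged:
By the outcome, as a careful person would: the job done as asked, in the order asked, and still so for the second after the job is handed in, with the robot touching nothing.
It also fails if it takes over 72 s, if anything falls off the work surface, if the arm or the gripper's body presses on something with over 40 N, if the wrist force passes 120 N, or if a joint passes its speed limit or range.

ROBOT

A 7-joint arm with a two-finger parallel gripper is mounted at the origin on the work surface; the furniture and walls round the work are solid. World frame = base frame: x ahead of the robot, y to its left, z up, the work surface at z = 0. Lengths are in mm, angles in rad, forces in N, time in s.
With the tool pointing down it reaches from about 400 to 850 mm from the base axis. Payload 10.4 kg.
Tool frame: the origin (TCP) lies on the centre line of the jaws, within the pads' length; the fingertips stand 25 mm ahead of it and the grasp point (between the pads) lies 6 mm ahead of it; z points along the fingers, y is the line along which they close (so a half turn about z gives the same grasp; the last joint's range is limited). The gripper opens to 87 mm and grips with 3 to 60 N. Pads are 19 mm wide; open, the fingers measure 117 mm over their backs; the gripper's body (75 mm by 190 mm) begins 51 mm behind the grasp point.
Start: joints at [-1.315, 0.332, -0.065, 1.46, 0.022, 1.35, -0.088], TCP at [171.987, 600.891, 247.576] pointing down, gripper open.
Joint ranges: [-2.6, 2.6], [-0.5, 2.12], [-1.47, 1.34], [0.16, 2.42], [-1.27, 4.41], [0.06, 2.06], [-2.6, 2.6]. Speed limits (rad/s): [2.22, 2.22, 2.79, 2.79, 3.14, 3.14, 3.14].

INTERFACE

Orientations are given as a unit quaternion [x, y, z, w].
In Python, from rig import env gives the robot as it stands.
- The arm moves only by the tool play_rows, never from a script. Its arguments are lists of equal length, an entry for each row: "gripper": the opening, from 0 (shut) to 1 (fully open); "linear": the shift along the tool's x, y, z in mm, a list of three; "turn": the turn about the tool's z in degrees. A call has 1 to 5 rows; each row is the pose to reach, as a shift and turn from the pose commanded when the call began, along the tool's axes at that moment; what a row does not reach only later rows make up. A row lasts 1/10 s, in which the tool goes at most 50 mm and 8.59 degrees, less where a joint would pass 70% of its speed; a pose out of reach is approached as far as the arm can. A call with a gripper value outside its range is refused whole. The fingers move at their own pace and stop on an object; the grip force is fixed at half the most. Time passes only in rows, so rows that repeat a pose let the fingers close. It gives the time, the measured TCP pose, the force, the opening and the grip force at its end, in the units of the state.
- env.observe(): the state, without advancing time (a new reading comes with each control period).
- env.camera(name): name is "scene" or "top"; returns the picture (400x640x3 uint8, red, green, blue); there is no depth.
- env.calibration(name): a dict with "fx", "fy", "cx", "cy" (pixels), "distortion" ([k1, k2, p1, p2, k3] as OpenCV has them; the pictures are not rectified), "R" (3x3) and "t" (3): a world point X has camera coordinates R X + t. Camera axes: x right, y down, z forward; pixel columns grow to the right and rows downward; lengths in mm; the calibration is good to about 2 mm. A picture is of the moment at which its call begins. calibration takes no time and is no camera call.
- env.close_job(): hands the job in; it is judged then, once.
The state is a dict: "time": time; "qpos": joint angles; "qvel": joint speeds; "joint_torque": joint torques, N m; "tool_pos": TCP position; "tool_rot": TCP orientation; "ft_force": force on the tool from outside, world axes, zero at the start; "ft_torque": the same for the moment, N m; "opening": finger opening in mm; "grasp_force": force on a finger pad.
Only numpy, scipy, OpenCV 4.12 (cv2) and the standard library are available. Lean on these libraries where they do the work, as an engineer would, in place of code of your own. Each camera call takes 0.05 s, during which the arm holds its last target. There are 200 camera calls.

## Working session

There is one attempt and no reset: what is moved stays moved. The work goes in short steps, Python scripts to look and compute and a tool call to move; the robot and the scene stay as the last step left them, time stands still between calls to the robot, and variables do not carry over. Pictures are saved under pics/ and viewed, at most 10 in all, crops included, and the job is handed in when it is done.

Besides the shell and the picture viewer there is one more tool, called as name([rows], argument=value, ...), one row to a line, values as JSON. play_rows: Moves the arm, as the interface text tells. Its arguments: {"type":"object","properties":{"gripper":{"type":"array","items":{"type":"number"}},"linear":{"type":"array","items":{"type":"array","items":{"type":"number"}}},"turn":{"type":"array","items":{"type":"number"}}},"required":["gripper","linear","turn"]}

```bash
ls; mkdir -p pics; python3 - <<'E'
from rig import env
import cv2,numpy as np
o=env.observe()
print(o['time'],o['tool_pos'],o['tool_rot'],o['opening'])
for n in("scene","top"):
    cv2.imwrite(f"pics/{n}0.png",env.camera(n)[:,:,::-1])
    c=env.calibration(n); print(n,c['fx'],c['cx'],c['cy'],c['distortion'],np.round(-np.array(c['R']).T@c['t']),np.round(c['R'],2).tolist())
E
```

```text
pics
0.0 [171.95137806 600.50663939 246.76508901] [ 1.38955827e-01  9.90298328e-01 -7.05298629e-04 -4.66643663e-05] 87.25130825462998
scene 418.1752498997064 314.5881745958217 202.84859623694672 [0.02501588 0.         0.         0.         0.        ] [  68. -570.  809.] [[0.86, -0.51, 0.01], [-0.36, -0.62, -0.7], [0.36, 0.59, -0.72]]
top 362.009281974305 320.24520285569105 198.31405995805162 [-0.0589903  0.         0.         0.         0.       ] [320.  37. 887.] [[0.02, -1.0, 0.03], [-0.99, -0.03, -0.16], [0.16, -0.02, -0.99]]
```

View pics/top0.png

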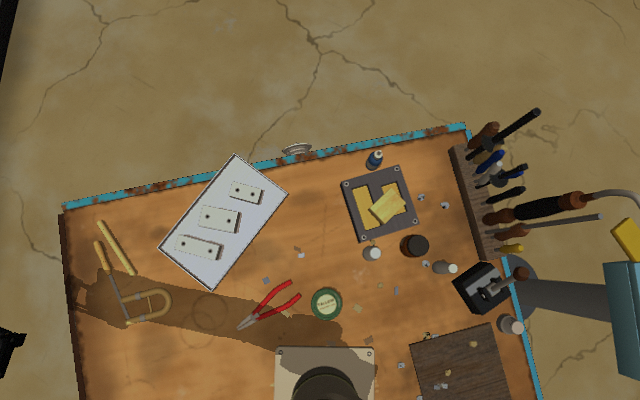

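View pics/scene0.png

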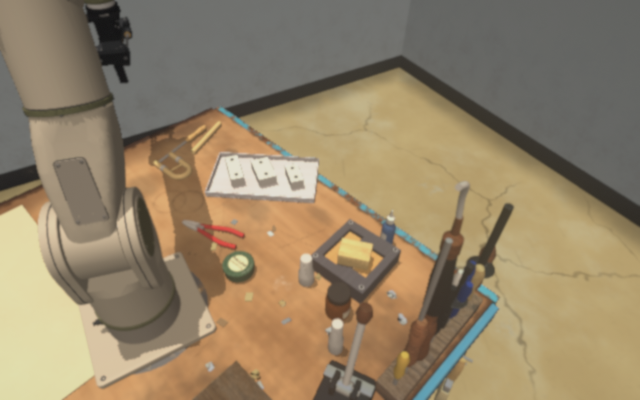

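The top view shows the tray at (222,222) with the inserts at about (199,246), (220,218) and (247,192). The plate is at (380,203) with the block at (388,207). The bottle is at (375,158), the jar at (415,245) and a mandrel at (372,253). I'll view enlarged crops of the two areas.

```bash
python3 - <<'E'
import cv2,numpy as np
im=cv2.imread("pics/top0.png")
a=cv2.resize(im[150:295,155:290],None,fx=4,fy=4,interpolation=cv2.INTER_CUBIC)
b=cv2.resize(im[145:275,330:465],None,fx=4,fy=4,interpolation=cv2.INTER_CUBIC)
cv2.imwrite("pics/a0.png",a);cv2.imwrite("pics/b0.png",b)
E
cat > h.py <<'E'
import numpy as np,cv2
from rig import env
def ray(name,px):
    c=env.calibration(name);K=np.array([[c['fx'],0,c['cx']],[0,c['fy'],c['cy']],[0,0,1.]])
    u=cv2.undistortPoints(np.array(px,float).reshape(-1,1,2),K,np.array(c['distortion'],float))[:,0]
    R=np.array(c['R']);d=np.c_[u,np.ones(len(u))]@R
    return -R.T@np.array(c['t']),d
def plane(name,px,z):
    o,d=ray(name,px); return (o+d*((z-o[2])/d[:,2])[:,None])[:,:2]
def proj(name,X):
    c=env.calibration(name);K=np.array([[c['fx'],0,c['cx']],[0,c['fy'],c['cy']],[0,0,1.]])
    return cv2.projectPoints(np.array(X,float).reshape(-1,1,3),cv2.Rodrigues(np.array(c['R'],float))[0],np.array(c['t'],float),K,np.array(c['distortion'],float))[0][:,0]
def rect(P):
    (c,s,a)=cv2.minAreaRect(np.array(P,np.float32))
    if s[0]<s[1]: s=s[::-1];a+=90
    return np.round(c,1),np.round(s,1),round((a+90)%180-90,1)   # long-axis angle in world deg
E
```

```text
(no output)
```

View pics/a0.png

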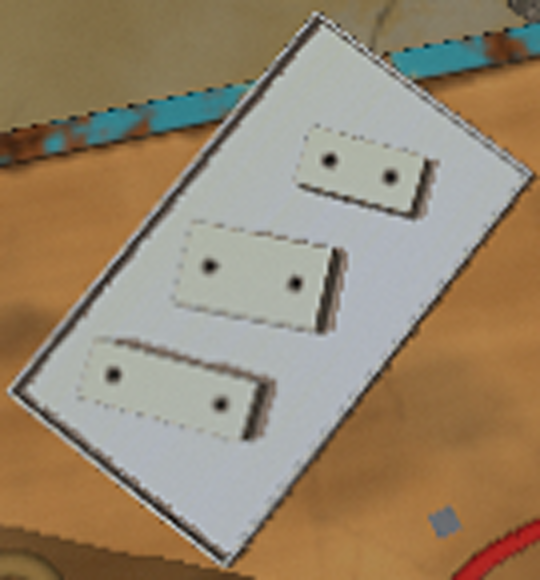

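View pics/b0.png

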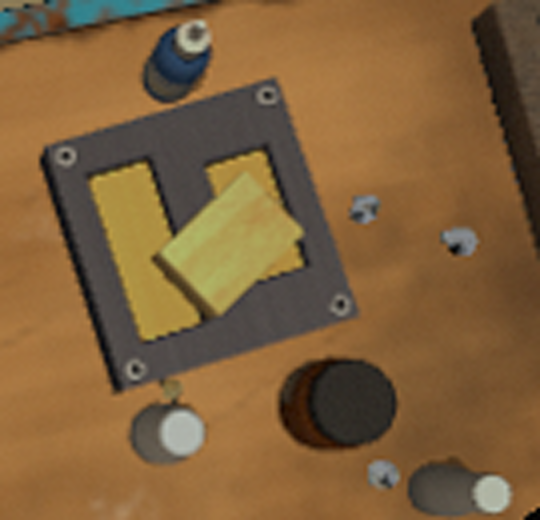

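Crop a shows the inserts in order long (172,379), wide (258,277), short (361,173) in crop pixels, i.e. /4 plus an offset of (155,150). Crop b shows the plate screws at (66,156), (267,95), (341,303), (135,369), the long pocket on the left, and the block over both pockets.

```bash
python3 - <<'E'
from h import *
im=cv2.imread("pics/top0.png")
off=np.array([155,150]);offb=np.array([330,145])
up=cv2.resize(im[150:295,155:290],None,fx=4,fy=4,interpolation=cv2.INTER_CUBIC).astype(int)
B,G,R=up[...,0],up[...,1],up[...,2]
m=((R-B>-2)&(R-B<45)&(G>140)).astype(np.uint8)
m=cv2.morphologyEx(m,cv2.MORPH_OPEN,np.ones((7,7)))
for c in cv2.findContours(m,cv2.RETR_EXTERNAL,cv2.CHAIN_APPROX_NONE)[0]:
    if cv2.contourArea(c)>2500:
        p=(c[:,0]+.5)/4-.5+off
        print('ins',c[:,0].mean(0),rect(plane('top',p,35)))
holes=np.array([[113,375],[221,404],[209,266],[295,283],[330,160],[391,177]])
P=plane('top',(holes+.5)/4-.5+off,35)
for i in (0,2,4):
    d=P[i]-P[i+1];print('holes mid',(P[i]+P[i+1])/2,np.hypot(*d),np.degrees(np.arctan2(d[1],d[0])))
s=np.array([[66,156],[267,95],[341,303],[135,369]])
P=plane('top',(s+.5)/4-.5+offb,47)
print('plate',P.round(1).tolist(),P.mean(0),[np.degrees(np.arctan2(*(P[a]-P[b])[::-1])) for a,b in((0,3),(1,2))],'y',[np.degrees(np.arctan2(*(P[a]-P[b])[::-1])) for a,b in((0,1),(3,2))])
up=cv2.resize(im[145:275,330:465],None,fx=4,fy=4,interpolation=cv2.INTER_CUBIC)
hsv=cv2.cvtColor(up,cv2.COLOR_BGR2HSV)
for q in[(230,240),(120,240),(290,260),(160,270)]: print(q,up[q[1],q[0]],hsv[q[1],q[0]])
# block top corners by eye
b=np.array([[248,171],[303,231],[216,312],[153,257]])
print('block',rect(plane('top',(b+.5)/4-.5+offb,79)))
k=np.array([[155,150],[205,332]]) 
for n,px,z in(('bottle',(193,37),119),('jar',(354,402),76),('mand',(182,432),85),('tray',(270,290),18)):
    o=offb if n!='tray' else off
    print(n,plane('top',(np.array([px])+.5)/4-.5+o,z))
E
```

```text
ins [356.91825613 166.7493188 ] (array([472.6, 199.4]), array([73.7, 38.3]), 77.3)
ins [217.60192898 246.42262166] (array([416.8, 257.3]), array([275.2, 113.5]), -33.0)
holes mid [337.88944893 303.9260711 ] 66.17326884121668 76.944658665184
holes mid [406.50423098 258.58747269] 52.18479581356744 80.43468387694575
holes mid [471.6484907  198.13185581] 38.09846258372797 75.84476811193828
plate [[495.6, -42.7], [536.5, -163.5], [412.0, -206.0], [370.6, -84.2]] [ 453.65679705 -124.0938857 ] [np.float64(18.38709751198314), np.float64(18.848700946330194)] y [np.float64(108.70066508295434), np.float64(108.75717172049927)]
(230, 240) [ 84 157 175] [ 24 133 175]
(120, 240) [ 68 146 174] [ 22 155 174]
(290, 260) [ 64 142 176] [ 21 162 176]
(160, 270) [ 46 104 129] [ 21 164 129]
block (array([ 440.5, -132.8]), array([74.8, 46.6]), -47.0)
bottle [[ 549.59525596 -105.48053855]]
jar [[ 352.96754746 -204.06300419]]
mand [[ 334.20385055 -104.91903962]]
tray [[399.19831765 251.52289571]]
```

```bash
cat >> h.py <<'E'
def pose():
    o=env.observe();q=o['tool_rot'];a=2*np.degrees(np.arctan2(q[1],q[0]))-90
    return np.array([*o['tool_pos'],(a+180)%360-180]),o
def plan(*wps,start=None):
    """each wp = one call: world x,y,z,yaw of tool y; prints final shift, turn, rows needed"""
    s,o=pose() if start is None else (np.array(start,float),None)
    if o: print('t',round(o['time'],2),s.round(1),'F',np.round(o['ft_force'],1),'open',round(o['opening'],1))
    for w in wps:
        w=np.array(w,float);d=w-s;f=np.radians(s[3])
        l=[-np.sin(f)*d[0]+np.cos(f)*d[1], np.cos(f)*d[0]+np.sin(f)*d[1], -d[2]]
        print(np.round(l,1),'turn',round(-d[3],1),'rows',round(np.linalg.norm(l)/50,2),round(abs(d[3])/8.59,2)); s=w
E
python3 - <<'E'
from h import *
plan((310,400,200,43),(440,210,180,43),(442,0,160,43),(440.5,-132.8,140,43))
E
```

```text
t 0.1 [171.9 600.6 246.8  74. ] F [-0.5  0.2  0.5] open 86.5
[-188.  -154.8   46.8] turn 31.0 rows 4.96 3.61
[-227.6  -34.5   20. ] turn -0.0 rows 4.62 0.0
[-154.9 -141.8   20. ] turn -0.0 rows 4.22 0.0
[-96.1 -91.7  20. ] turn -0.0 rows 2.69 0.0
```

play_rows([
  [-37,-31,9],
  [-75,-62,18],
  [-113,-93,28],
  [-150,-124,37],
  [-188,-155,47],
], gripper=[1,1,1,1,1], turn=[7,14,21,28,31])

```text
time: 0.6
tool_pos: [310.7, 398.3, 200.1]
tool_rot: [0.401, 0.916, 0.0, -0.0]
ft_force: [1.7, 0.2, 0.5]
opening: 86.9
grasp_force: 0.0
```

play_rows([
  [-46,-7,4],
  [-91,-14,8],
  [-137,-21,12],
  [-182,-28,16],
  [-228,-35,20],
], gripper=[1,1,1,1,1], turn=[0,0,0,0,0])

```text
time: 1.1
tool_pos: [440.6, 207.9, 180.4]
tool_rot: [0.398, 0.917, 0.0, -0.0]
ft_force: [0.4, 1.0, -0.3]
opening: 87.2
grasp_force: 0.0
```

play_rows([
  [-31,-28,4],
  [-62,-57,8],
  [-93,-85,12],
  [-124,-113,16],
  [-155,-142,20],
], gripper=[1,1,1,1,1], turn=[0,0,0,0,0])

```text
time: 1.6
tool_pos: [441.6, -2.2, 160.3]
tool_rot: [0.398, 0.917, 0.0, -0.0]
ft_force: [1.2, -0.0, -0.5]
opening: 86.9
grasp_force: 0.0
```

play_rows([
  [-32,-31,7],
  [-64,-61,14],
  [-96,-92,20],
  [-96,-92,55],
  [-96,-92,83],
], gripper=[1,1,1,1,1], turn=[0,0,0,0,0])

```text
time: 2.1
tool_pos: [440.0, -134.9, 76.6]
tool_rot: [0.4, 0.917, 0.0, 0.0]
ft_force: [0.7, 1.1, -0.2]
opening: 86.8
grasp_force: 0.0
```

play_rows([
  [0,0,0],
  [0,0,0],
  [0,0,0],
  [0,0,0],
  [0,0,0],
], gripper=[0.4,0.4,0.4,0.4,0.4], turn=[0,0,0,0,0])

```text
time: 2.6
tool_pos: [440.9, -133.3, 78.4]
tool_rot: [0.398, 0.917, 0.001, 0.001]
ft_force: [0.6, 0.3, 0.4]
opening: 55.2
grasp_force: 0.0
```

play_rows([
  [0,0,0],
  [0,0,0],
  [0,0,0],
  [0,0,0],
  [0,0,0],
], gripper=[0,0,0,0,0], turn=[0,0,0,0,0])

```text
time: 3.1
tool_pos: [440.8, -133.3, 78.2]
tool_rot: [0.398, 0.917, 0.0, 0.0]
ft_force: [-0.9, 1.9, 6.7]
opening: 49.8
grasp_force: 29.9
```

```bash
python3 - <<'E'
from h import *
plan((440.5,-133,140,43),(500,40,140,43),(500,40,34,43))
cor=np.array([[533,177],[318,15],[12,390],[228,565]])
print(plane('top',(cor+.5)/4-.5+[155,150],18))
E
```

```text
t 3.1 [ 440.8 -133.3   78.2   43. ] F [-0.9  1.9  6.7] open 49.8
[  0.5  -0.  -61.8] turn 0.0 rows 1.24 0.0
[ 85.9 161.5  -0. ] turn -0.0 rows 3.66 0.0
[  0.   0. 106.] turn -0.0 rows 2.12 0.0
[[472.25364296  96.30556531]
 [570.54594886 233.2588531 ]
 [335.19433714 402.13321971]
 [237.42526465 266.24788897]]
```

play_rows([
  [0,0,-30],
  [0,0,-62],
  [25,54,-62],
  [50,108,-62],
  [75,162,-62],
], gripper=[0,0,0,0,0], turn=[0,0,0,0,0])

```text
time: 3.6
tool_pos: [497.2, 7.1, 140.0]
tool_rot: [0.399, 0.917, 0.001, 0.0]
ft_force: [1.8, 0.5, -0.9]
opening: 49.8
grasp_force: 29.9
```

play_rows([
  [0,0,40],
  [0,0,80],
  [0,0,95],
  [0,0,101],
  [0,0,101],
], gripper=[0,0,0,0,0], turn=[0,0,0,0,0])

```text
time: 4.1
tool_pos: [499.7, 8.7, 38.9]
tool_rot: [0.397, 0.918, 0.002, 0.002]
ft_force: [12.6, 11.0, -9.2]
opening: 49.8
grasp_force: 30.0
```

The transfer rows ran over 50 mm each, so the arm stopped short, and the block touches the plate edge with about 17 N. I'll move it away from the plate.

play_rows([
  [5,8,-10],
  [12,22,-20],
  [14,26,-20],
  [14,26,-20],
], gripper=[0,0,0,0], turn=[0,0,0,0])

```text
time: 4.5
tool_pos: [506.2, 34.0, 58.4]
tool_rot: [0.398, 0.917, 0.0, -0.0]
ft_force: [-0.1, 0.1, -1.5]
opening: 49.9
grasp_force: 29.8
```

```bash
python3 - <<'E'
from h import *
plan()
for n in("top","scene"): cv2.imwrite(f"pics/{n}1.png",env.camera(n)[:,:,::-1])
im=cv2.imread("pics/top1.png");im2=cv2.imread("pics/scene1.png")
a=cv2.resize(im[120:280,260:460],None,fx=3,fy=3,interpolation=cv2.INTER_CUBIC)
a[:0]=0
cv2.imwrite("pics/c1.png",a)
E
```

```text
t 4.5 [506.2  34.   58.4  43.1] F [-0.1  0.1 -1.5] open 49.9
```

View pics/c1.png

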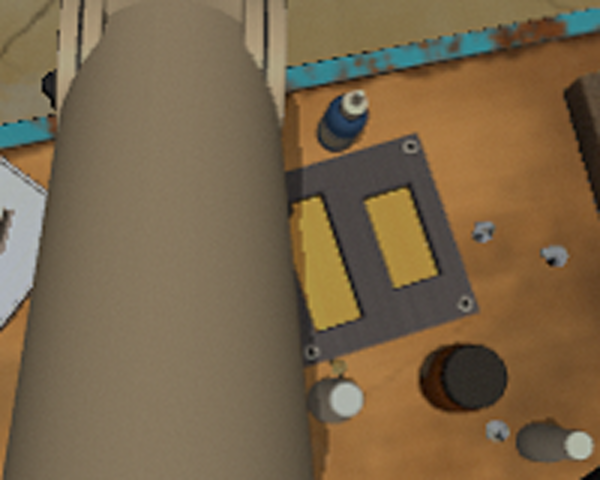

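The arm hides the block, but the plate, bottle, jar and mandrel look unmoved, and the force is zero again. Lowering the block.

play_rows([
  [0,0,15],
  [0,0,20],
  [0,0,22],
  [0,0,23],
], gripper=[0,0,0,0], turn=[0,0,0,0])

```text
time: 5.0
tool_pos: [506.0, 33.0, 35.4]
tool_rot: [0.399, 0.917, -0.0, -0.0]
ft_force: [-0.8, -0.7, -1.8]
opening: 50.0
grasp_force: 29.8
```

play_rows([
  [0,0,1],
  [0,0,2],
  [0,0,2],
], gripper=[0,0,0], turn=[0,0,0])

```text
time: 5.3
tool_pos: [506.5, 32.9, 34.4]
tool_rot: [0.399, 0.917, 0.0, 0.0]
ft_force: [-2.2, -2.3, 8.0]
opening: 49.9
grasp_force: 29.8
```

Contact with the bench (8 N). Release and rise.

play_rows([
  [0,0,0],
  [0,0,0],
  [0,0,0],
  [0,0,0],
  [0,0,0],
], gripper=[1,1,1,1,1], turn=[0,0,0,0,0])

```text
time: 5.8
tool_pos: [506.2, 33.4, 33.5]
tool_rot: [0.399, 0.917, 0.0, 0.0]
ft_force: [0.5, 0.0, -0.2]
opening: 81.5
grasp_force: 0.0
```

play_rows([
  [0,0,-30],
  [0,0,-70],
  [0,0,-110],
  [0,0,-140],
  [0,0,-140],
], gripper=[1,1,1,1,1], turn=[0,0,0,0,0])

```text
time: 6.3
tool_pos: [508.4, 33.6, 177.6]
tool_rot: [0.399, 0.917, 0.002, 0.002]
ft_force: [0.3, -0.0, 1.0]
opening: 87.2
grasp_force: 0.0
```

```bash
python3 - <<'E'
from h import *
plan((425,200,165,0),(337.9,303.9,140,-13.1),(337.9,303.9,46,-13.1))
E
```

```text
t 6.3 [508.4  33.6 177.6  43. ] F [ 0.3 -0.   1. ] open 87.2
[178.5  52.5  12.6] turn 43.0 rows 3.73 5.01
[103.9 -87.1  25. ] turn 13.1 rows 2.76 1.53
[ 0.  0. 94.] turn -0.0 rows 1.88 0.0
```

```bash
python3 - <<'E'
from h import *
im=cv2.imread("pics/top0.png")
g=cv2.cvtColor(im,cv2.COLOR_BGR2GRAY).astype(float)
def cen(p,r,sgn):
    x,y=np.round(p).astype(int);w=g[y-r:y+r+1,x-r:x+r+1]
    w=sgn*(w-np.median(w));w[w<0.3*w.max()]=0
    Y,X=np.mgrid[-r:r+1,-r:r+1];return [x+(w*X).sum()/w.sum(),y+(w*Y).sum()/w.sum()]
H=np.array([[113,375],[221,404],[209,266],[295,283],[330,160],[391,177]])/4-.4+[155,150]
P=plane('top',[cen(p,2,-1) for p in H],35)
for i in (0,2,4):
    d=P[i]-P[i+1];print((P[i]+P[i+1])/2,np.hypot(*d),np.degrees(np.arctan2(d[1],d[0])))
S=np.array([[66,156],[267,95],[341,303],[135,369]])/4-.4+[330,145]
P=plane('top',[cen(p,3,1) for p in S],47)
c=P.mean(0);x=P[0]+P[1]-P[2]-P[3];a=np.arctan2(x[1],x[0]);u=np.array([-np.sin(a),np.cos(a)])*35
print('plate',c,np.degrees(a),'long',c+u,'short',c-u)
E
```

```text
[338.11044094 303.85150971] 66.06818264145944 76.28840968458131
[406.55681277 258.59126124] 52.05395092398528 80.43995671272666
[471.69062896 198.62633348] 37.81685221595971 75.9655164881802
plate [ 453.32927848 -123.73444265] 18.5791548884495 long [442.17777186 -90.55848901] short [ 464.48078511 -156.91039629]
```

play_rows([
  [36,11,3],
  [72,21,5],
  [108,32,8],
  [144,42,10],
  [178,52,12],
], gripper=[0.64,0.64,0.64,0.64,0.64], turn=[8,16,24,32,40])

```text
time: 6.8
tool_pos: [423.1, 197.3, 161.0]
tool_rot: [0.681, 0.732, -0.0, -0.0]
ft_force: [0.3, 0.8, 0.2]
opening: 58.6
grasp_force: 0.0
```

```bash
python3 - <<'E'
from h import *
plan((338,303.9,140,-13.4),(338,303.9,47,-13.4))
E
```

```text
t 6.8 [423.1 197.3 161.    4.1] F [0.3 0.8 0.2] open 58.6
[112.5 -77.2  21. ] turn 17.5 rows 2.76 2.04
[ 0.  0. 93.] turn -0.0 rows 1.86 0.0
```

play_rows([
  [37,-26,7],
  [75,-52,14],
  [112,-77,21],
  [112,-77,21],
  [112,-77,21],
], gripper=[0.64,0.64,0.64,0.64,0.64], turn=[6,12,17,17,17])

```text
time: 7.3
tool_pos: [338.1, 302.0, 140.0]
tool_rot: [0.779, 0.627, -0.001, 0.0]
ft_force: [0.8, -1.2, 0.5]
opening: 55.7
grasp_force: 0.0
```

```bash
python3 - <<'E'
from h import *
plan((338,303.9,47,-13.4))
cv2.imwrite("pics/scene2.png",env.camera("scene")[:,:,::-1]);im=cv2.imread("pics/scene2.png")
cv2.imwrite("pics/s2.png",cv2.resize(im[60:260,150:420],None,fx=2.9,fy=2.9,interpolation=cv2.INTER_CUBIC))
E
```

```text
t 7.3 [338.1 302.  140.  -12.4] F [ 0.8 -1.2  0.5] open 55.7
[ 1.8 -0.5 93. ] turn 1.0 rows 1.86 0.12
```

View pics/s2.png

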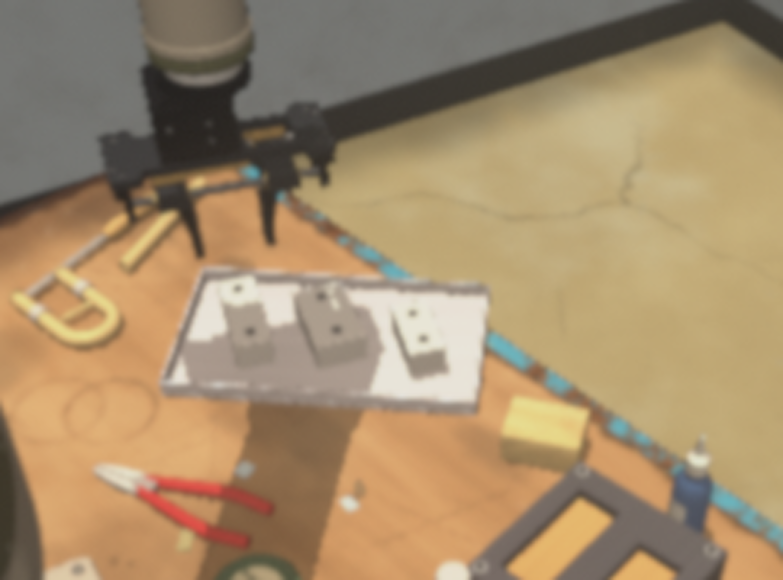

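The block lies flat on the bench at (515-590, 400-468), clear of plate and tray. The gripper hovers over the long insert (245,320). Descending.

play_rows([
  [2,0,40],
  [2,0,75],
  [2,0,90],
  [2,0,93],
  [2,0,93],
], gripper=[0.64,0.64,0.64,0.64,0.64], turn=[1,1,1,1,1])

```text
time: 7.85
tool_pos: [340.1, 303.0, 47.8]
tool_rot: [0.786, 0.618, -0.0, 0.0]
ft_force: [0.5, -0.2, 0.2]
opening: 55.6
grasp_force: 0.0
```

play_rows([
  [0,0,0],
  [0,0,0],
  [0,0,0],
  [0,0,0],
  [0,0,0],
], gripper=[0,0,0,0,0], turn=[0,0,0,0,0])

```text
time: 8.35
tool_pos: [339.4, 304.2, 48.4]
tool_rot: [0.785, 0.619, 0.0, -0.0]
ft_force: [-0.6, -0.0, 6.7]
opening: 35.7
grasp_force: 30.0
```

```bash
python3 - <<'E'
from h import *
plan((339.4,304.2,160,-14),(430,150,160,-50),(442.8,-40,160,-71.4),(442.8,-90.4,110,-71.4))
E
```

```text
t 8.35 [339.4 304.2  48.4 -13.5] F [-0.6 -0.   6.7] open 35.7
[  -0.     0.  -111.6] turn 0.5 rows 2.23 0.05
[-127.7  125.2   -0. ] turn 36.0 rows 3.58 4.19
[-112.3  153.8   -0. ] turn 21.4 rows 3.81 2.49
[-16.1  47.8  50. ] turn -0.0 rows 1.42 0.0
```

play_rows([
  [0,0,-25],
  [0,0,-65],
  [0,0,-105],
  [0,0,-112],
], gripper=[0,0,0,0], turn=[0,0,0,0])

```text
time: 8.75
tool_pos: [340.9, 305.2, 164.0]
tool_rot: [0.786, 0.619, 0.003, -0.001]
ft_force: [0.5, 0.4, -2.4]
opening: 36.0
grasp_force: 30.0
```

play_rows([
  [-25,25,0],
  [-51,50,0],
  [-77,75,0],
  [-102,100,0],
  [-128,125,0],
], gripper=[0,0,0,0,0], turn=[7,14,21,28,36])

```text
time: 9.25
tool_pos: [431.0, 148.6, 159.1]
tool_rot: [0.939, 0.344, -0.0, -0.0]
ft_force: [0.0, 1.4, -1.4]
opening: 35.5
grasp_force: 30.0
```

play_rows([
  [-22,31,0],
  [-45,62,0],
  [-67,92,0],
  [-90,123,0],
  [-112,154,0],
], gripper=[0,0,0,0,0], turn=[6,12,17,21,21])

```text
time: 9.75
tool_pos: [445.0, -41.4, 159.1]
tool_rot: [0.986, 0.168, -0.0, -0.0]
ft_force: [0.6, 0.5, -2.8]
opening: 35.9
grasp_force: 30.0
```

```bash
python3 - <<'E'
from h import *
plan((442.8,-90.4,105,-71.4))
E
```

```text
t 9.75 [445.  -41.4 159.1 -70.7] F [ 0.6  0.5 -2.8] open 35.9
[-18.2  45.5  54.1] turn 0.7 rows 1.46 0.08
```

play_rows([
  [-9,23,15],
  [-18,45,35],
  [-18,45,54],
  [-18,45,54],
  [-18,45,54],
], gripper=[0,0,0,0,0], turn=[1,1,1,1,1])

```text
time: 10.25
tool_pos: [443.3, -88.0, 105.6]
tool_rot: [0.987, 0.161, -0.001, 0.0]
ft_force: [0.2, 0.2, -0.8]
opening: 35.4
grasp_force: 30.0
```

```bash
python3 - <<'E'
from h import *
plan((442.8,-90.4,90,-71.4))
for n in("top","scene"): cv2.imwrite(f"pics/{n}3.png",env.camera(n)[:,:,::-1])
a=cv2.resize(cv2.imread("pics/top3.png")[130:280,320:440],None,fx=3.8,fy=3.8,interpolation=cv2.INTER_CUBIC)
b=cv2.resize(cv2.imread("pics/scene3.png")[190:330,280:430],None,fx=2.2,fy=4.07,interpolation=cv2.INTER_CUBIC)
b=cv2.resize(cv2.imread("pics/scene3.png")[190:330,290:410],None,fx=570/150*.76,fy=570/150*.76,interpolation=cv2.INTER_CUBIC)
h=max(a.shape[0],b.shape[0]);o=np.zeros((h,a.shape[1]+b.shape[1],3),np.uint8);o[:a.shape[0],:a.shape[1]]=a;o[:b.shape[0],a.shape[1]:]=b
cv2.imwrite("pics/d3.png",o[:600,:800]);print(o.shape)
E
```

```text
t 10.25 [443.3 -88.  105.6 -71.5] F [ 0.2  0.2 -0.8] open 35.4
[-1.2  2.1 15.6] turn -0.1 rows 0.32 0.01
(570, 803, 3)
```

View pics/d3.png

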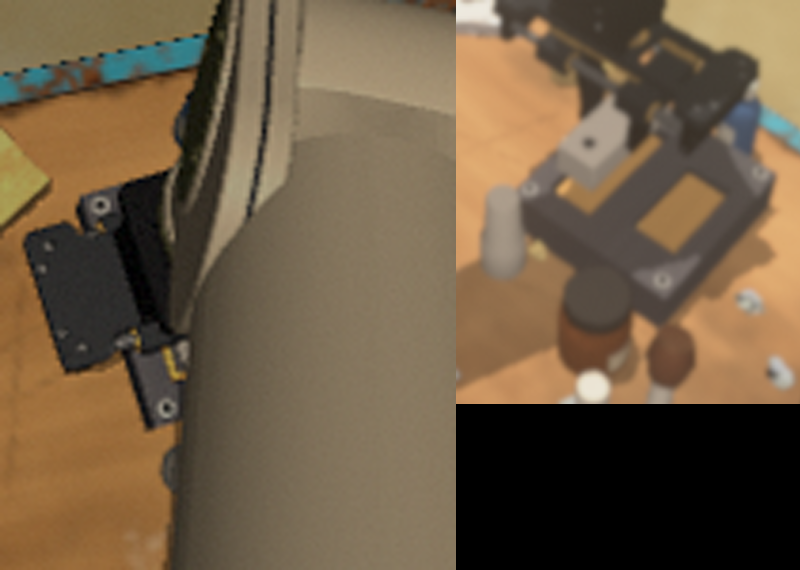

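The insert sits square above the long pocket in the scene view; no fault visible. Aligning and lowering.

play_rows([
  [-1,2,8],
  [-1,2,14],
  [-1,2,14],
  [-1,2,14],
], gripper=[0,0,0,0], turn=[0,0,0,0])

```text
time: 10.75
tool_pos: [443.1, -90.4, 91.6]
tool_rot: [0.987, 0.16, -0.0, 0.0]
ft_force: [0.6, -0.0, -2.7]
opening: 35.8
grasp_force: 30.0
```

```bash
python3 - <<'E'
from h import *
plan((442.8,-90.4,80,-71.4))
E
```

```text
t 10.75 [443.1 -90.4  91.6 -71.5] F [ 0.6 -0.  -2.7] open 35.8
[-0.3 -0.1 11.6] turn -0.1 rows 0.23 0.02
```

play_rows([
  [0,0,3],
  [0,0,5],
  [0,0,7],
  [0,0,7],
], gripper=[0,0,0,0], turn=[0,0,0,0])

```text
time: 11.15
tool_pos: [443.1, -90.4, 84.4]
tool_rot: [0.987, 0.16, -0.0, -0.0]
ft_force: [0.7, -0.1, -1.8]
opening: 35.4
grasp_force: 30.0
```

play_rows([
  [0,0,2],
  [0,0,3],
  [0,0,4],
  [0,0,4],
], gripper=[0,0,0,0], turn=[0,0,0,0])

```text
time: 11.55
tool_pos: [443.2, -90.4, 80.6]
tool_rot: [0.987, 0.16, -0.0, -0.0]
ft_force: [-0.2, 0.2, -2.2]
opening: 35.4
grasp_force: 30.0
```

play_rows([
  [0,0,1],
  [0,0,2],
  [0,0,2],
], gripper=[0,0,0], turn=[0,0,0])

```text
time: 11.85
tool_pos: [443.2, -90.4, 78.6]
tool_rot: [0.987, 0.16, -0.0, -0.0]
ft_force: [-0.3, -0.1, -2.5]
opening: 35.9
grasp_force: 30.0
```

play_rows([
  [0,0,1],
  [0,0,2],
  [0,0,2],
], gripper=[0,0,0], turn=[0,0,0])

```text
time: 12.15
tool_pos: [443.4, -90.4, 76.9]
tool_rot: [0.987, 0.16, 0.0, -0.0]
ft_force: [-1.3, 0.9, 3.3]
opening: 35.6
grasp_force: 30.0
```

Seated on the pad at TCP z≈77 (pad about 12.5 mm down). Release, rise, close and press.

play_rows([
  [0,0,0],
  [0,0,0],
  [0,0,0],
  [0,0,-10],
  [0,0,-30],
], gripper=[0.6,0.6,0.6,0.6,0.6], turn=[0,0,0,0,0])

```text
time: 12.65
tool_pos: [442.4, -90.6, 106.6]
tool_rot: [0.987, 0.16, -0.001, 0.0]
ft_force: [0.8, 0.1, 1.1]
opening: 51.6
grasp_force: 0.0
```

play_rows([
  [0,0,0],
  [0,0,0],
  [0,0,0],
  [0,0,0],
  [0,0,0],
], gripper=[0,0,0,0,0], turn=[0,0,0,0,0])

```text
time: 13.15
tool_pos: [443.0, -90.5, 106.4]
tool_rot: [0.987, 0.16, -0.0, 0.0]
ft_force: [0.0, -0.7, 0.2]
opening: 19.9
grasp_force: 0.0
```

play_rows([
  [0,0,0],
  [0,0,0],
  [0,0,8],
  [0,0,14],
  [0,0,14],
], gripper=[0,0,0,0,0], turn=[0,0,0,0,0])

```text
time: 13.65
tool_pos: [442.5, -90.4, 91.6]
tool_rot: [0.987, 0.16, -0.001, 0.0]
ft_force: [-0.8, -0.3, -0.3]
opening: 0.4
grasp_force: 0.0
```

play_rows([
  [0,0,3],
  [0,0,6],
  [0,0,8],
  [0,0,10],
  [0,0,12],
], gripper=[0,0,0,0,0], turn=[0,0,0,0,0])

```text
time: 14.15
tool_pos: [443.4, -90.5, 80.9]
tool_rot: [0.987, 0.16, 0.0, -0.0]
ft_force: [-2.8, -1.2, 6.0]
opening: 0.1
grasp_force: 3.4
```

play_rows([
  [0,0,2],
  [0,0,4],
  [0,0,6],
  [0,0,8],
  [0,0,8],
], gripper=[0,0,0,0,0], turn=[0,0,0,0,0])

```text
time: 14.65
tool_pos: [443.3, -90.5, 72.7]
tool_rot: [0.987, 0.16, 0.0, -0.0]
ft_force: [-0.7, -0.1, 0.2]
opening: 0.3
grasp_force: 0.2
```

play_rows([
  [0,0,1],
  [0,0,2],
  [0,0,2],
], gripper=[0,0,0], turn=[0,0,0])

```text
time: 14.95
tool_pos: [443.3, -90.5, 70.8]
tool_rot: [0.987, 0.16, 0.0, -0.0]
ft_force: [-1.1, -0.9, 3.5]
opening: 0.4
grasp_force: 1.7
```

play_rows([
  [0,0,1],
  [0,0,2],
  [0,0,2],
], gripper=[0,0,0], turn=[0,0,0])

```text
time: 15.25
tool_pos: [443.4, -90.5, 69.3]
tool_rot: [0.987, 0.16, 0.0, -0.0]
ft_force: [-5.2, 0.3, 14.0]
opening: 0.2
grasp_force: 7.4
```

play_rows([
  [0,0,1],
  [0,0,2],
  [0,0,2],
], gripper=[0,0,0], turn=[0,0,0])

```text
time: 15.55
tool_pos: [443.7, -90.6, 68.9]
tool_rot: [0.987, 0.16, -0.0, -0.001]
ft_force: [-18.2, 1.7, 48.7]
opening: 0.4
grasp_force: 24.6
```

Hard stop at z≈69 (flush). Backing off and going for the short insert.

play_rows([
  [0,0,-5],
  [0,0,-25],
  [0,0,-60],
  [0,0,-91],
  [0,0,-91],
], gripper=[0.1,0.1,0.1,0.3,0.5], turn=[0,0,0,0,0])

```text
time: 16.05
tool_pos: [445.4, -90.6, 161.0]
tool_rot: [0.987, 0.16, 0.003, -0.0]
ft_force: [0.6, 1.1, -1.1]
opening: 17.7
grasp_force: 0.0
```

```bash
python3 - <<'E'
from h import *
plan((455,80,160,-35),(471.7,198.6,130,-14),(471.7,198.6,48,-14))
E
```

```text
t 16.05 [445.4 -90.6 161.  -71.6] F [ 0.6  1.1 -1.1] open 17.7
[  63.1 -158.8    1. ] turn -36.6 rows 3.42 4.26
[106.7 -54.3  30. ] turn -21.0 rows 2.47 2.44
[ 0.  0. 82.] turn -0.0 rows 1.64 0.0
```

play_rows([
  [13,-32,0],
  [25,-64,0],
  [38,-95,0],
  [50,-127,0],
  [63,-159,0],
], gripper=[0.64,0.64,0.64,0.64,0.64], turn=[-7,-14,-21,-29,-36])

```text
time: 16.55
tool_pos: [452.3, 81.7, 157.1]
tool_rot: [0.888, 0.46, -0.0, -0.0]
ft_force: [0.3, -0.5, 0.0]
opening: 53.0
grasp_force: 0.0
```

play_rows([
  [35,-18,10],
  [71,-36,20],
  [106,-54,30],
  [106,-54,30],
  [106,-54,30],
], gripper=[0.64,0.64,0.64,0.64,0.64], turn=[-7,-14,-21,-21,-21])

```text
time: 17.05
tool_pos: [469.9, 198.2, 126.5]
tool_rot: [0.791, 0.612, -0.001, 0.0]
ft_force: [0.5, -0.5, 0.7]
opening: 55.7
grasp_force: 0.0
```

```bash
python3 - <<'E'
from h import *
plan((471.7,198.6,48,-14))
for n in("top","scene"): cv2.imwrite(f"pics/{n}4.png",env.camera(n)[:,:,::-1])
a=cv2.resize(cv2.imread("pics/top4.png")[150:275,330:440],None,fx=3.6,fy=3.6,interpolation=cv2.INTER_CUBIC)
b=cv2.resize(cv2.imread("pics/scene4.png")[130:300,200:420],None,fx=1.8,fy=1.8,interpolation=cv2.INTER_CUBIC)
h=max(a.shape[0],b.shape[0]);o=np.zeros((h,a.shape[1]+b.shape[1],3),np.uint8);o[:a.shape[0],:a.shape[1]]=a;o[:b.shape[0],a.shape[1]:]=b
cv2.imwrite("pics/e4.png",o)
E
```

```text
t 17.05 [469.9 198.2 126.5 -14.5] F [ 0.5 -0.5  0.7] open 55.7
[ 0.8  1.7 78.5] turn -0.5 rows 1.57 0.06
```

View pics/e4.png

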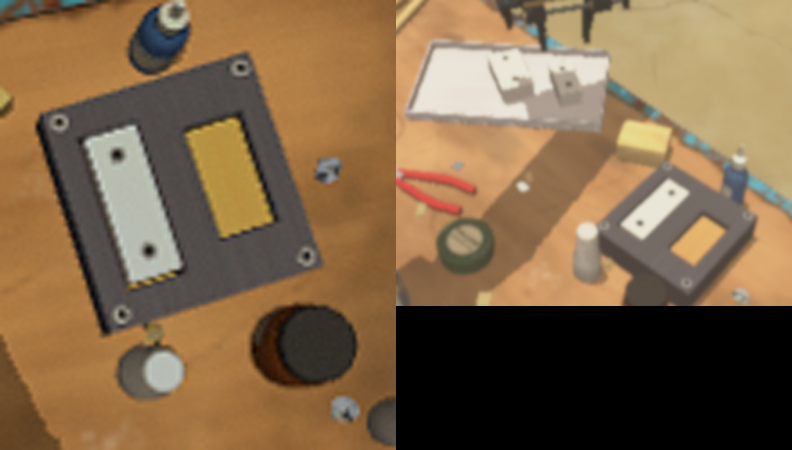

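The long insert sits flush in its pocket, touching the +x end with a thin gap at the -x end (130-180, 270-285). I'll aim about 1.5 mm toward -x for the short one. The jar, mandrel, bottle and wide insert are unmoved.

play_rows([
  [1,2,35],
  [1,2,65],
  [1,2,76],
  [1,2,79],
  [1,2,79],
], gripper=[0.64,0.64,0.64,0.64,0.64], turn=[0,0,0,0,0])

```text
time: 17.65
tool_pos: [473.0, 198.1, 49.5]
tool_rot: [0.791, 0.611, 0.0, 0.0]
ft_force: [-0.3, -0.1, 0.1]
opening: 55.5
grasp_force: 0.0
```

play_rows([
  [0,0,0],
  [0,0,0],
  [0,0,0],
  [0,0,0],
  [0,0,0],
], gripper=[0,0,0,0,0], turn=[0,0,0,0,0])

```text
time: 18.15
tool_pos: [472.8, 198.8, 49.3]
tool_rot: [0.791, 0.612, 0.0, -0.0]
ft_force: [-1.9, -0.9, 6.6]
opening: 35.7
grasp_force: 30.0
```

```bash
python3 - <<'E'
from h import *
plan((472,198.6,160,-14),(470,60,160,-50),(464,-100,160,-71.4))
E
```

```text
t 18.15 [472.8 198.8  49.3 -14.5] F [-1.9 -0.9  6.6] open 35.7
[  -0.4   -0.7 -110.7] turn -0.5 rows 2.21 0.06
[-135.    31.6   -0. ] turn 36.0 rows 2.77 4.19
[-107.4  118.7   -0. ] turn 21.4 rows 3.2 2.49
```

play_rows([
  [0,0,-25],
  [0,0,-65],
  [0,0,-105],
  [0,0,-111],
], gripper=[0,0,0,0], turn=[0,0,0,0])

```text
time: 18.55
tool_pos: [474.6, 199.3, 164.1]
tool_rot: [0.791, 0.612, 0.003, 0.0]
ft_force: [-0.0, 0.5, -1.9]
opening: 35.9
grasp_force: 30.0
```

play_rows([
  [-27,6,0],
  [-54,12,0],
  [-81,19,0],
  [-108,25,0],
  [-135,31,0],
], gripper=[0,0,0,0,0], turn=[7,14,21,28,36])

```text
time: 19.05
tool_pos: [468.2, 58.8, 159.1]
tool_rot: [0.942, 0.335, -0.0, -0.0]
ft_force: [0.5, -0.2, -1.1]
opening: 35.7
grasp_force: 30.0
```

play_rows([
  [-27,30,0],
  [-54,59,0],
  [-80,89,0],
  [-107,118,0],
  [-107,118,0],
], gripper=[0,0,0,0,0], turn=[6,12,18,21,21])

```text
time: 19.55
tool_pos: [459.9, -104.4, 159.5]
tool_rot: [0.988, 0.156, -0.0, 0.001]
ft_force: [0.1, 0.5, -1.3]
opening: 35.5
grasp_force: 30.0
```

```bash
python3 - <<'E'
from h import *
plan((463.5,-157.2,105,-71.4))
E
```

```text
t 19.55 [ 459.9 -104.4  159.5  -72.1] F [ 0.1  0.5 -1.3] open 35.5
[-12.8  51.4  54.5] turn -0.7 rows 1.52 0.08
```

play_rows([
  [-6,26,15],
  [-13,51,35],
  [-13,51,55],
  [-13,51,55],
  [-13,51,55],
], gripper=[0,0,0,0,0], turn=[-0.7,-0.7,-0.7,-0.7,-0.7])

```text
time: 20.05
tool_pos: [464.6, -151.0, 104.6]
tool_rot: [0.986, 0.167, -0.001, -0.0]
ft_force: [0.1, 1.2, -0.9]
opening: 35.8
grasp_force: 30.0
```

```bash
python3 - <<'E'
from h import *
plan((463.5,-157.2,92,-71.4))
E
```

```text
t 20.05 [ 464.6 -151.   104.6  -70.8] F [ 0.1  1.2 -0.9] open 35.8
[-3.1  5.4 12.6] turn 0.6 rows 0.28 0.07
```

play_rows([
  [0,0,0],
  [0,0,0],
], gripper=[0,0], turn=[0,0])

```text
time: 20.25
tool_pos: [465.5, -151.0, 105.6]
tool_rot: [0.986, 0.167, 0.001, -0.0]
ft_force: [-0.0, -0.3, -0.9]
opening: 35.6
grasp_force: 30.0
```

```bash
python3 - <<'E'
from h import *
plan((463.5,-157.2,92,-71.4))
E
```

```text
t 20.25 [ 465.5 -151.   105.6  -70.8] F [-0.  -0.3 -0.9] open 35.6
[-3.9  5.2 13.6] turn 0.6 rows 0.3 0.07
```

play_rows([
  [-2,3,0],
  [-4,5,5],
  [-4,5,13],
  [-4,5,13],
  [-4,5,13],
], gripper=[0,0,0,0,0], turn=[0.6,0.6,0.6,0.6,0.6])

```text
time: 20.75
tool_pos: [462.4, -157.7, 91.3]
tool_rot: [0.987, 0.161, -0.0, -0.0]
ft_force: [0.1, 0.1, -1.1]
opening: 35.3
grasp_force: 30.0
```

```bash
python3 - <<'E'
from h import *
plan((463.5,-157.2,84,-71.4))
E
```

```text
t 20.75 [ 462.4 -157.7   91.3  -71.4] F [ 0.1  0.1 -1.1] open 35.3
[ 1.2 -0.1  7.3] turn -0.0 rows 0.15 0.01
```

play_rows([
  [1,0,0],
  [1,0,2],
  [1,0,4],
  [1,0,6],
  [1,0,6],
], gripper=[0,0,0,0,0], turn=[0,0,0,0,0])

```text
time: 21.25
tool_pos: [463.5, -157.3, 85.4]
tool_rot: [0.987, 0.161, -0.0, -0.0]
ft_force: [-0.1, -0.8, -1.9]
opening: 35.3
grasp_force: 30.0
```

play_rows([
  [0,0,1],
  [0,0,3],
  [0,0,3],
], gripper=[0,0,0], turn=[0,0,0])

```text
time: 21.55
tool_pos: [463.5, -157.2, 82.5]
tool_rot: [0.987, 0.161, -0.0, -0.0]
ft_force: [-0.5, 0.2, -0.9]
opening: 35.5
grasp_force: 30.0
```

play_rows([
  [0,0,1],
  [0,0,2],
  [0,0,2],
], gripper=[0,0,0], turn=[0,0,0])

```text
time: 21.85
tool_pos: [463.6, -157.3, 80.6]
tool_rot: [0.987, 0.161, -0.0, -0.0]
ft_force: [-0.2, 0.6, -1.8]
opening: 35.5
grasp_force: 30.0
```

play_rows([
  [0,0,1],
  [0,0,2],
  [0,0,2],
], gripper=[0,0,0], turn=[0,0,0])

```text
time: 22.15
tool_pos: [463.8, -157.4, 78.9]
tool_rot: [0.987, 0.161, 0.0, -0.0]
ft_force: [-2.4, 0.7, 3.9]
opening: 35.7
grasp_force: 30.0
```

play_rows([
  [0,0,0],
  [0,0,0],
  [0,0,0],
  [0,0,-10],
  [0,0,-28],
], gripper=[0.6,0.6,0.6,0.6,0.6], turn=[0,0,0,0,0])

```text
time: 22.65
tool_pos: [462.9, -157.4, 106.7]
tool_rot: [0.987, 0.161, -0.001, 0.0]
ft_force: [0.3, -0.9, -0.0]
opening: 51.6
grasp_force: 0.0
```

play_rows([
  [0,0,0],
  [0,0,0],
  [0,0,0],
  [0,0,0],
  [0,0,0],
], gripper=[0,0,0,0,0], turn=[0,0,0,0,0])

```text
time: 23.15
tool_pos: [463.4, -157.3, 106.3]
tool_rot: [0.987, 0.161, -0.0, -0.0]
ft_force: [0.1, -0.2, 0.7]
opening: 20.5
grasp_force: 0.0
```

play_rows([
  [0,0,0],
  [0,0,0],
  [0,0,8],
  [0,0,14],
  [0,0,14],
], gripper=[0,0,0,0,0], turn=[0,0,0,0,0])

```text
time: 23.65
tool_pos: [462.9, -157.2, 91.6]
tool_rot: [0.987, 0.161, -0.001, -0.0]
ft_force: [0.0, -0.3, 0.8]
opening: 0.3
grasp_force: 0.0
```

play_rows([
  [0,0,3],
  [0,0,6],
  [0,0,8],
  [0,0,10],
  [0,0,12],
], gripper=[0,0,0,0,0], turn=[0,0,0,0,0])

```text
time: 24.15
tool_pos: [463.7, -157.5, 80.9]
tool_rot: [0.987, 0.161, -0.0, -0.0]
ft_force: [-3.1, 0.7, 7.3]
opening: 0.4
grasp_force: 3.8
```

play_rows([
  [0,0,2],
  [0,0,4],
  [0,0,6],
  [0,0,8],
  [0,0,9],
], gripper=[0,0,0,0,0], turn=[0,0,0,0,0])

```text
time: 24.65
tool_pos: [463.7, -157.5, 71.9]
tool_rot: [0.987, 0.161, -0.0, -0.0]
ft_force: [-2.9, 0.1, 7.4]
opening: 0.7
grasp_force: 3.6
```

play_rows([
  [0,0,1],
  [0,0,2],
  [0,0,2],
], gripper=[0,0,0], turn=[0,0,0])

```text
time: 24.95
tool_pos: [463.6, -157.5, 69.8]
tool_rot: [0.987, 0.161, -0.0, -0.0]
ft_force: [-1.4, 0.7, 4.5]
opening: 0.4
grasp_force: 2.2
```

play_rows([
  [0,0,1],
  [0,0,2],
  [0,0,2],
], gripper=[0,0,0], turn=[0,0,0])

```text
time: 25.25
tool_pos: [463.9, -157.6, 69.2]
tool_rot: [0.987, 0.161, 0.0, -0.001]
ft_force: [-10.7, 3.1, 29.1]
opening: 0.4
grasp_force: 14.7
```

play_rows([
  [0,0,0.5],
  [0,0,0.5],
], gripper=[0,0], turn=[0,0])

```text
time: 25.45
tool_pos: [463.9, -157.6, 69.1]
tool_rot: [0.987, 0.161, 0.0, -0.001]
ft_force: [-14.3, 3.7, 37.5]
opening: 0.6
grasp_force: 18.8
```

play_rows([
  [0,0,-5],
  [0,0,-25],
  [0,0,-65],
  [0,0,-105],
  [0,0,-120],
], gripper=[0,0,0,0,0], turn=[0,0,0,0,0])

```text
time: 25.95
tool_pos: [465.0, -158.0, 190.5]
tool_rot: [0.987, 0.161, 0.002, 0.0]
ft_force: [0.6, 0.3, -1.3]
opening: 0.6
grasp_force: 0.0
```

play_rows([
  [15,-45,0],
  [30,-90,0],
  [45,-135,0],
  [60,-180,0],
  [75,-225,0],
], gripper=[0,0,0,0,0], turn=[-5,-10,-15,-20,-25])

```text
time: 26.45
tool_pos: [462.9, 81.8, 187.5]
tool_rot: [0.928, 0.373, 0.001, -0.0]
ft_force: [0.6, -0.5, 0.2]
opening: 0.4
grasp_force: 0.0
```

play_rows([
  [35,-30,0],
  [70,-60,0],
  [105,-90,0],
  [140,-120,0],
  [140,-120,0],
], gripper=[0,0,0,0,0], turn=[-5,-10,-15,-20,-20])

```text
time: 26.95
tool_pos: [480.5, 270.4, 186.4]
tool_rot: [0.847, 0.532, 0.0, -0.001]
ft_force: [-0.5, -0.7, 0.6]
opening: 0.4
grasp_force: 0.0
```

```bash
python3 - <<'E'
from h import *
plan()
for n in("top","scene"): cv2.imwrite(f"pics/{n}5.png",env.camera(n)[:,:,::-1])
a=cv2.resize(cv2.imread("pics/top5.png")[130:275,290:440],None,fx=2.8,fy=2.8,interpolation=cv2.INTER_CUBIC)
b=cv2.resize(cv2.imread("pics/scene5.png")[130:320,200:420],None,fx=1.7,fy=1.7,interpolation=cv2.INTER_CUBIC)
h=max(a.shape[0],b.shape[0]);o=np.zeros((h,a.shape[1]+b.shape[1],3),np.uint8);o[:a.shape[0],:a.shape[1]]=a;o[:b.shape[0],a.shape[1]:]=b
cv2.imwrite("pics/f5.png",o)
E
```

```text
t 26.95 [480.5 270.4 186.4 -25.8] F [-0.5 -0.7  0.6] open 0.4
```

View pics/f5.png

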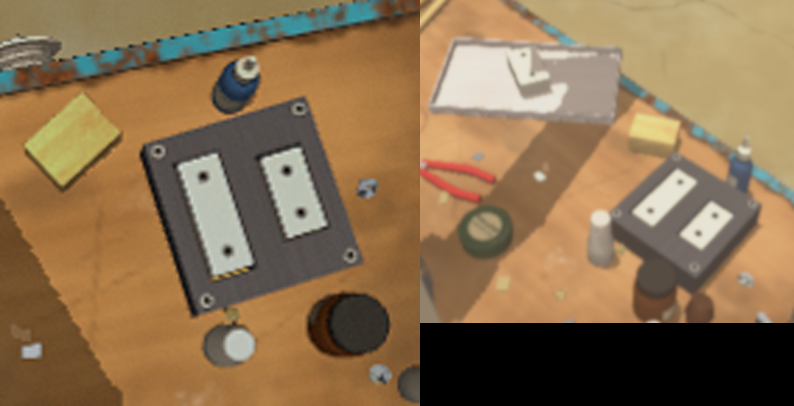

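Both inserts are seated flush at (215,215) and (293,193). The block is flat on the bench at (73,140), the wide insert is in the tray, and the jar, mandrel and bottle are unmoved. Handing in.

```bash
python3 -c "
from rig import env
print(env.close_job())"
```

```text
the job is handed in; nothing more can be done
None
```

The job is handed in, with no verdict returned: the block is on the open bench, both narrow inserts are pressed to their hard stops and look flush, and the wide insert is still in the tray. The block brushed the plate edge (about 17 N) on the way down, and the fingertips pressed the long insert with about 49 N at its stop.

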